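# Clamp the key blank and swing the shoulder gauge away

## Robot

A 7-joint arm with a two-finger parallel gripper is mounted at the origin on the work surface. World frame = base frame: x ahead of the robot, y to its left, z up, the work surface at z = 0. Lengths are in m, angles in rad, forces in N, time in s.
With the tool pointing down it reaches from about 0.425 to 1.025 m from the base axis. Payload 9.4 kg.
Tool frame: the origin (TCP) lies between the finger pads; the fingertips stand 8 mm ahead of it and the grasp point (between the pads) lies 11 mm behind it; z points along the fingers, y is the line along which they close (so a half turn about z gives the same grasp; the last joint's range is limited). The gripper opens to 85 mm and grips with 20 to 120 N. Pads are 22 mm wide; open, the fingers measure 114 mm over their backs; the gripper's body (76 mm by 85 mm) begins 54 mm behind the grasp point. The pads swing forward as they close: fully open they stand 13 mm farther back than shut.
Start: joints at [1.132, 0.599, -0.003, 1.599, 0.002, 0.943, -0.08], TCP at [0.257, -0.678, 0.239] pointing down, gripper open.
Joint ranges: [-2.57, 2.57], [-0.35, 1.97], [-1.29, 1.29], [0.11, 2.56], [-1.05, 4.19], [0.11, 1.86], [-2.63, 2.63]. Speed limits (rad/s): [2.22, 2.22, 3.01, 3.01, 3.14, 3.14, 3.14].

## Interface

Orientations are given as a unit quaternion [x, y, z, w].
In Python, from rig import r gives the robot as it stands.
- The arm moves only by the tool apply_moves, never from a script. Its argument "motion" is text: rows parted by semicolons, each of 7 numbers parted by spaces: the turn, a rotation vector about the tool's x, y, z in rad, then the shift along the tool's x, y, z in cm, then the finger opening in cm, from 0 to 8.54. In form: rx ry rz x y z fingers; .... A call has 1 to 12 rows; each row is the pose to reach, as a shift and turn from the pose commanded when the call began, along the tool's axes at that moment; what a row does not reach only later rows make up. A row lasts 1/12 s, in which the tool goes at most 41.7 mm and 7.16 degrees, less where a joint would pass 70% of its speed; a pose out of reach is approached as far as the arm can. A call with a gripper value outside its range is refused whole. The fingers move at their own pace and stop on an object; the grip force is fixed at half the most. Time passes only in rows, so rows that repeat a pose let the fingers close. It gives the time, the measured TCP pose, the force, the opening and the grip force at its end, in the units of the state.
- r.get_obs(): the state, without advancing time (a new reading comes with each control period).
- r.camera(name): name is "scene" or "top" or "wrist"; returns a dict with "pixels" (420x560x3 uint8, red, green, blue), "range_z" (420x560 float32, m along the optical axis (not along the pixel's ray), 0 where there is no reading), "intrinsics" (3x3 intrinsics, pixels), "R" (3x3) and "t" (3): a world point X has camera coordinates R X + t. Camera axes: x right, y down, z forward; pixel columns grow to the right and rows downward; lengths in m; the calibration is good to about 2 mm. A picture is of the moment at which its call begins.
- r.finish_job(): hands the job in; it is judged then, once.
The state is a dict: "time_s": time; "qpos": joint angles; "dq": joint speeds; "joint_torque": joint torques, N m; "tool_pos": TCP position; "ee_rot": TCP orientation; "ft_force": force on the tool from outside, world axes, zero at the start; "ft_torque": the same for the moment, N m; "opening": opening from 0.0 (shut) to 1.0 (fully open); "grasp_force": force on a finger pad.
Only numpy, scipy, OpenCV 4.12 (cv2) and the standard library are available. Lean on these libraries where they do the work, as an engineer would, in place of code of your own. Each camera call takes 0.05 s, during which the arm holds its last target. There are 200 camera calls.

## Task

The key-copying machine is nearly set up: the blue-headed blank already lies in its vice against the shoulder gauge, but the vice is still loose. With a fingertip, push the red-ball clamp lever clockwise all the way to its stop so the vice grips the blank, and after that push the yellow-ball gauge arm over towards the operator's side, fully down to its stop, so that both gauge feelers are clear of the keys. Only push: do not touch or shift the blank, do not loosen the black-ball clamp of the pattern key, and leave everything else on the bench where it is.

Things in the scene. Friction and masses are not known exactly. Their poses are not given: they have to be found in the camera images.
- machine: Fixed key-copying machine, base 360 mm wide (y), 400 deep. Origin on the bench under the carriage's middle; x runs from the operator's side to the black hood (200 mm high, from x = 115 mm), y to the operator's left. Vices 36 mm wide at x = 0: blank's y = -85 mm, pattern's y = +85. Cutter wheel and tracer behind them (x over 50 mm, under 135 high). Front tray x -40 to -120 mm, under 45 mm high.
- clamp_axis (a point): Fixed point on the vertical screw axis of the blank's vice, at the height of the lever arm's centreline: machine frame 0, -85, 130 mm. Its axes are the machine's.
- clamp_ball (a point): Centre of the red ball, 18 mm across, on the blank vice's clamp lever, 60 mm from clamp_axis at the same height (130 mm). The arm is a level steel bar 10 mm thick from the dark hub (26 mm across, top 141 mm high) to the ball. The jaw below it is under 116 mm high.
- clamp (a joint): Red-ball lever, rad, growing clockwise seen from above. At 0 (loose) its arm points to the operator's right, 10 degrees towards the hood (0.17, -0.98 in machine x, y); at 1.745, its stop, straight at the operator (machine -x), and the vice grips. Begins at 0 to 0.5. About 3 N near the ball turns it, 6 N at the end as the vice grips; it stays where left.
- blank_jaw: Steel upper jaw of the blank's vice, 32 x 36 x 14 mm, origin under its centre. The clamp lever drives it down up to 3.3 mm; it begins to bear on the blank at about 1.42 rad.
- blank: Loose key blank: brass blade 8 x 42 x 2.4 mm with a blue plastic bow 24 mm across and 6 mm thick. Origin in the blade near its middle, blade along its y, bow towards +y (26 to 50 mm out). It lies flat on the lower jaw, top 97 mm above the bench.
- seat (a point): Fixed point where the blank's origin belongs in the vice (machine frame 6, -85, 96 mm). The blank begins there.
- gauge_pivot (a point): Fixed point on the shoulder gauge's level axis (along machine y), under the yellow-ball arm: machine frame -46, 12, 85 mm. The rod there is 9 mm thick. Its axes are the machine's.
- gauge_ball (a point): Centre of the yellow ball, 18 mm across, on the gauge's arm (8 mm thick), 55 mm from gauge_pivot. Pushing it towards the operator turns the rod and lifts both thin feelers off the keys. The feelers sit at machine y = -65 and +105 mm and reach 54 mm from the rod.
- gauge (a joint): Gauge angle, rad. 0: feelers on the key shoulders, ball arm leaning 0.55 rad from vertical towards the hood. Grows as the arm tips towards the operator: vertical at 0.55; at 2.0, its stop, 1.45 rad past vertical, almost level. Begins at 0 to 0.05. About 1.5 N at the ball moves it; it stays where left.
- pattern_clamp (a joint): Angle of the black-ball lever on the pattern key's vice, rad, growing clockwise: 0 = tight, its arm pointing straight at the operator; negative = loosened. Same shape and height as the red-ball lever, on an axis at machine 0, 85 mm.
- spare_key: Loose steel key with green bow, 70 mm long, 6 mm high, flat on the bench. Leave it.
- padlock: Brass padlock lying flat, 42 x 48 x 18 mm with a steel shackle. Leave it.
- lock_cylinder: Brass lock cylinder, 66 x 17 x 31 mm. Leave it.
- screwdriver: Screwdriver lying flat on the bench. Leave it.
- brush: Brush lying flat on the bench. Leave it.
- spray: Spray can, 52 mm across, 160 mm high, standing. Leave it.
- jar: Amber jar with black cap, 64 mm across, 75 mm high, standing. Leave it.

How it is judged:
On the way, in this order (a step that is already met when the one before it is completed fails the run):
1. the blank is clamped, lever at its stop, while the gauge still stands at the keys (value of joint clamp above 1.62 rad and value of joint gauge below 0.3 rad and distance between blank and seat below 0.003 m), for 0.1 s.
2. the gauge is pushed over to its stop (value of joint gauge above 1.85 rad), for 0.1 s.
At the end, for the whole second after the job is handed in: The red-ball lever stands within 0.12 rad of its stop and the jaw presses on the blank with more than 2 N; the blank is within 3 mm of its seat; the gauge is within 0.15 rad of its folded stop; the pattern's clamp is still tight (within 0.12 rad) (value of joint clamp above 1.62 rad and contact force between blank_jaw and blank above 2 N and distance between blank and seat below 0.003 m and value of joint gauge above 1.85 rad and value of joint pattern_clamp above -0.12 rad); the robot touches nothing.
It fails at once if the gauge is swung away before the blank is clamped (value of joint gauge above 0.35 rad and value of joint clamp below 1.55 rad).
It fails at once if the blank is shifted or lifted out of its place (distance between blank and seat above 0.008 m).
It fails at once if the blank is handled (contact force between the fingers and blank above 2 N).
It fails at once if the pattern key's clamp is loosened (value of joint pattern_clamp below -0.2 rad).
It fails at once if something on the bench is moved, lifted or knocked over (distance of any of spare_key, padlock, lock_cylinder, screwdriver, brush, spray, jar from where it was at the start of the episode above 0.02 m).
It also fails if it takes over 51 s, if anything falls off the work surface, if the arm or the gripper's body presses on something with over 40 N, if the wrist force passes 120 N, or if a joint passes its speed limit or range.

## Working session

There is one attempt and no reset: what is moved stays moved. The work goes in short steps, Python scripts to look and compute and a tool call to move; the robot and the scene stay as the last step left them, time stands still between calls to the robot, and variables do not carry over. Pictures are saved under pics/ and viewed, at most 10 in all, crops included, and the job is handed in when it is done.

Besides the shell and the picture viewer there is one more tool, called after "Request:" in YAML: its name, and indented under it one key for each argument. apply_moves: Moves the arm, as the interface text tells. Its arguments: {"type":"object","properties":{"motion":{"type":"string"}},"required":["motion"]}

```bash
mkdir -p pics; cat > h.py <<'E'
import numpy as np, cv2
from rig import r
def snap(name,f):
    c=r.camera(name); np.savez(f'pics/{f}.npz',**c); cv2.imwrite(f'pics/{f}.png',cv2.cvtColor(c['pixels'],cv2.COLOR_RGB2BGR)); return c
def world(c,u,v,z=None):
    K=c['intrinsics'];R=c['R'];t=c['t']
    z=c['range_z'][int(v),int(u)] if z is None else z
    return R.T@(z*np.linalg.solve(K,[u,v,1])-t)
def proj(c,X):
    p=c['intrinsics']@(c['R']@np.asarray(X)+c['t']); return p[:2]/p[2]
E
python3 - <<'E'
from h import *
a=snap('top','top');b=snap('scene','scene')
cv2.imwrite('pics/both.png',cv2.cvtColor(cv2.resize(np.vstack([a['pixels'],b['pixels']]),(400,600)),cv2.COLOR_RGB2BGR))
print(r.get_obs())
E
```

```text
{'time_s': 0.1, 'qpos': array([ 1.13230231,  0.60005662, -0.00255787,  1.60007287,  0.00178953,
        0.94292029, -0.07979604]), 'dq': array([ 3.95844861e-04, -2.76151152e-03,  8.24875017e-04, -4.18667218e-04,
       -8.54424979e-05,  6.26635953e-04, -4.76502933e-04]), 'joint_torque': array([ 5.57002088e-03, -7.77994752e+01,  1.57004882e+00, -2.58628124e+01,
        1.26081452e-02,  5.49969234e-03,  6.55225932e-06]), 'tool_pos': array([ 0.25646183, -0.67766358,  0.23848658]), 'ee_rot': array([ 9.83676301e-01,  1.79945562e-01, -1.88626426e-04, -7.02543570e-04]), 'ft_force': array([0.13850437, 0.40881037, 0.68780258]), 'ft_torque': array([-0.04304774,  0.00220576, -0.0054707 ]), 'grasp_force': 0.0, 'opening': 1.0032015682567599}
```

View pics/top.png

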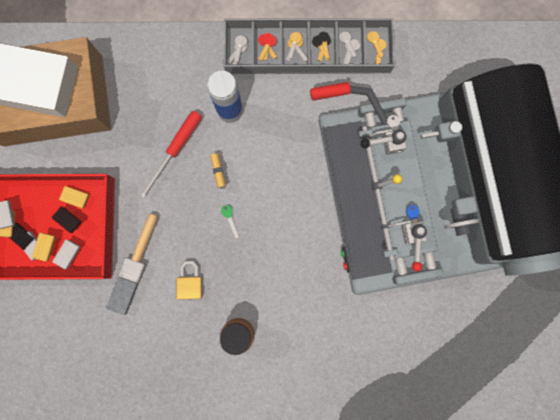

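View pics/scene.png

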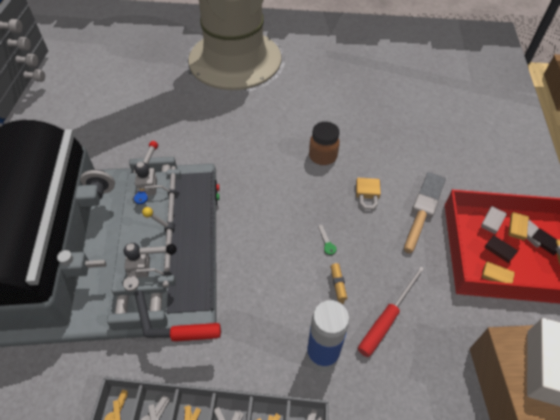

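The top view shows the red ball at about (417,267), its hub at (419,231), the yellow ball at (397,180), the black ball at (365,143), its hub at (399,136) and the blue bow at (412,212). The hood is on the right and the tray on the left.

```bash
python3 - <<'E'
from h import *
np.set_printoptions(precision=4,suppress=True)
a=dict(np.load('pics/top.npz'));b=dict(np.load('pics/scene.npz'))
print(a['R'],-a['R'].T@a['t'])
hsv=cv2.cvtColor(a['pixels'],cv2.COLOR_RGB2HSV)
def blob(c,win,lo,hi):
    hsv=cv2.cvtColor(c['pixels'],cv2.COLOR_RGB2HSV)
    x0,y0,x1,y1=win;m=np.zeros(hsv.shape[:2],np.uint8);m[y0:y1,x0:x1]=cv2.inRange(hsv,lo,hi)[y0:y1,x0:x1]
    v,u=np.nonzero(m); return u,v
def ray(c,u,v,h):
    o=-c['R'].T@c['t'];d=c['R'].T@np.linalg.solve(c['intrinsics'],[u,v,1]);return o+d*(h-o[2])/d[2]
for n,w,lo,hi in [('red',(405,255,430,280),(0,150,60),(8,255,255)),('yel',(385,170,410,190),(20,120,80),(35,255,255)),('blue',(400,200,425,222),(100,120,40),(130,255,255)),('blk',(355,133,375,152),(0,0,0),(180,255,45))]:
    u,v=blob(a,w,lo,hi); P=np.array([world(a,x,y) for x,y in zip(u,v)]); print(n,len(u),u.mean(),v.mean(),np.median(P,0),P[:,2].max())
    print('  ray z.13',ray(a,u.mean(),v.mean(),.13))
for p in [(419,231),(399,136),(417,267),(365,143)]: print(p,world(a,*p),ray(a,*p,.136))
# big crop
im=cv2.resize(a['pixels'][85:300,310:500],None,fx=2.8,fy=2.8,interpolation=cv2.INTER_CUBIC)
cv2.imwrite('pics/crop.png',cv2.cvtColor(im,cv2.COLOR_RGB2BGR))
E
```

```text
[[-0.0066 -1.      0.0038]
 [-0.9935  0.0061 -0.1135]
 [ 0.1135 -0.0045 -0.9935]] [0.4378 0.1588 1.0378]
red 60 416.8666666666667 266.3666666666667 [ 0.4387 -0.0744  0.1365] 0.14147818727680506
  ray z.13 [ 0.4381 -0.0769  0.13  ]
yel 72 396.81944444444446 178.52777777777777 [ 0.5901 -0.0451  0.1383] 1.037779154795112
  ray z.13 [ 0.5916 -0.0471  0.13  ]
blue 132 412.3560606060606 211.6439393939394 [ 0.5358 -0.0806  0.0984] 0.10222685007120169
  ray z.13 [ 0.533  -0.0724  0.13  ]
blk 11 363.90909090909093 143.1818181818182 [0.6526 0.0118 0.1353] 0.13886567083292228
  ray z.13 [0.6553 0.0092 0.13  ]
(419, 231) [ 0.4982 -0.0792  0.1433] [ 0.4987 -0.0812  0.136 ]
(399, 136) [ 0.6644 -0.0501  0.144 ] [ 0.6664 -0.052   0.136 ]
(417, 267) [ 0.437  -0.0745  0.1397] [ 0.437  -0.0755  0.136 ]
(365, 143) [0.6535 0.0088 0.139 ] [0.6542 0.0083 0.136 ]
```

View pics/crop.png

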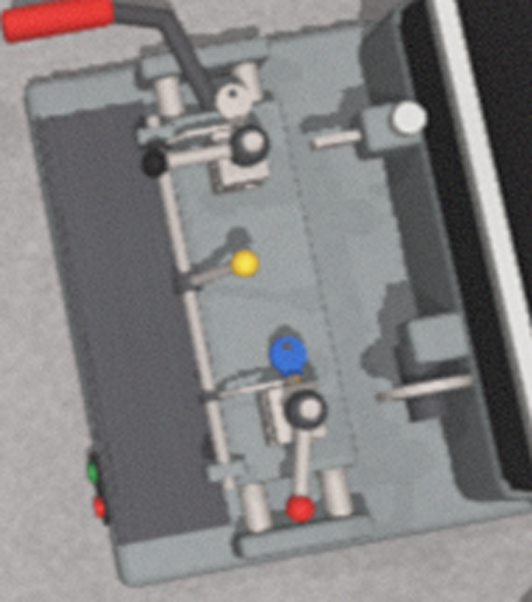

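```bash
cat >> h.py <<'E'
from scipy.spatial.transform import Rotation as Rot
H1=np.array([.4985,-.081]);H2=np.array([.6648,-.0510])
Y=(H2-H1)/np.linalg.norm(H2-H1);X=np.array([Y[1],-Y[0]]);O=(H1+H2)/2
def m2w(p): return np.r_[O+p[0]*X+p[1]*Y,p[2]]
def w2m(p): d=np.asarray(p)[:2]-O; return np.array([d@X,d@Y,p[2]])
RT=np.column_stack([np.r_[Y,0],np.r_[X,0],[0,0,-1]])
def delta(p): # machine-frame TCP target (m) -> tool rot, shift cm
    o=r.get_obs();R0=Rot.from_quat(o['ee_rot'])
    return (R0.inv()*Rot.from_matrix(RT)).as_rotvec(), 100*R0.inv().apply(m2w(p)-o['tool_pos'])
def fing(th,s,gap=0,a=.011,b=.0145):
    f=th-np.pi/18; d=np.array([-np.sin(f),-np.cos(f)]);n=np.array([-np.cos(f),np.sin(f)])
    return np.array([0,-.085])+s*d-n*(.005+gap+a*abs(n[1])+b*abs(n[0]))
E
python3 - <<'E'
from h import *
np.set_printoptions(precision=3,suppress=True)
print(np.linalg.norm(H2-H1),np.degrees(np.arctan2(*Y[::-1])),O,w2m([.438,-.0767,.13]),w2m([.591,-.0465,.13]))
rb=w2m([.438,-.0767,.13])[:2]+[0,.085];th=np.arctan2(-rb[0],-rb[1])+np.pi/18;print('theta',th)
s=np.r_[fing(th,.04,.010),.30];print(s,m2w(s),delta(s), w2m(r.get_obs()['tool_pos']))
for t in np.arange(.4,1.9,.1): print(round(t,2),100*(fing(t,.04)-s[:2])[::-1])
E
```

```text
0.16898428921056532 10.225997724420187 [ 0.582 -0.066] [-0.015 -0.143  0.13 ] [-0.018  0.013  0.13 ]
theta 0.4260491760050683
[ 0.021 -0.132  0.3  ] [ 0.456 -0.11   0.3  ] (array([-0.001,  0.   ,  0.183]), array([ 38.742, -46.055,  -6.089])) [ 0.544 -0.429  0.238]
0.4 [ 0.284 -0.872]
0.5 [ 0.163 -1.253]
0.6 [ 0.083 -1.662]
0.7 [ 0.048 -2.094]
0.8 [ 0.064 -2.544]
0.9 [ 0.137 -3.005]
1.0 [ 0.268 -3.468]
1.1 [ 0.461 -3.924]
1.2 [ 0.716 -4.365]
1.3 [ 1.031 -4.78 ]
1.4 [ 1.405 -5.161]
1.5 [ 1.832 -5.497]
1.6 [ 2.306 -5.78 ]
1.7 [ 2.821 -6.003]
1.8 [ 3.209 -6.168]
```

Request:
apply_moves:
  motion: "0 0 0 0 0 -6 0; 0 0 0.09 3 -3.5 -6.1 0; 0 0 0.183 5 -6 -6.1 0; 0 0 0.183 7.4 -8.8 -6.1 0; 0 0 0.183 9.8 -11.6 -6.1 0; 0 0 0.183 12.2 -14.4 -6.1 0; 0 0 0.183 14.6 -17.2 -6.1 0; 0 0 0.183 17 -20 -6.1 0; 0 0 0.183 19.4 -22.8 -6.1 0; 0 0 0.183 21.8 -25.6 -6.1 0; 0 0 0.183 24.2 -28.4 -6.1 0; 0 0 0.183 26 -31 -6.1 0"

```text
time_s: 1.1
tool_pos: [0.3909, -0.2936, 0.3002]
ee_rot: [0.996, 0.09, 0.0, -0.0]
ft_force: [0.5, -0.9, 0.8]
opening: -0.002
grasp_force: 0.0
```

```bash
python3 - <<'E'
from h import *
np.set_printoptions(precision=3,suppress=True)
print(delta([.021,-.132,.3]))
E
```

```text
(array([-0.   , -0.   ,  0.002]), array([  9.643, -16.9  ,   0.027]))
```

Request:
apply_moves:
  motion: "0 0 0 2 -3.4 0 0; 0 0 0 4 -7 0 0; 0 0 0 6 -10.6 0 0; 0 0 0 8 -14 0 0; 0 0 0 9.6 -16.9 0 0; 0 0 0 9.6 -16.9 4 0; 0 0 0 9.6 -16.9 8 0; 0 0 0 9.6 -16.9 11 0; 0 0 0 9.6 -16.9 13 0; 0 0 0 9.6 -16.9 14 0; 0 0 0 9.6 -16.9 14 0; 0 0 0 9.6 -16.9 14 0"

```text
time_s: 2.1
tool_pos: [0.4542, -0.1126, 0.1599]
ee_rot: [0.996, 0.089, -0.001, -0.0]
ft_force: [-0.7, 0.3, -0.2]
opening: 0.001
grasp_force: 0.0
```

```bash
python3 - <<'E'
from h import *
np.set_printoptions(precision=3,suppress=True)
print(delta([.021,-.132,.131]),w2m(r.get_obs()['tool_pos']))
a=snap('wrist','w1');b=snap('scene','s1')
im=np.hstack([cv2.resize(a['pixels'],(400,300)),cv2.resize(b['pixels'][100:310,60:340],(400,300),interpolation=cv2.INTER_CUBIC)])
cv2.imwrite('pics/v1.png',cv2.cvtColor(im,cv2.COLOR_RGB2BGR))
E
```

```text
(array([-0.001,  0.002,  0.   ]), array([ 0.177, -0.225,  2.891])) [ 0.023 -0.134  0.16 ]
```

View pics/v1.png

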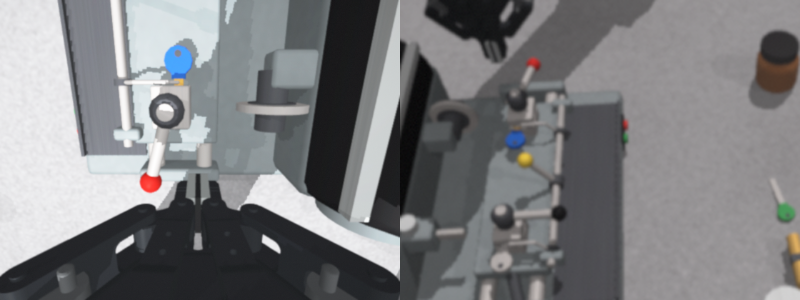

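The wrist view shows the shut fingers at (200,190), on the hood side of the red ball at (150,183), with a clear gap. I'll lower the fingers and start the push.

Request:
apply_moves:
  motion: "0 0 0 0.2 -0.2 1.5 0; 0 0 0 0.2 -0.2 2.9 0; 0 0 0 0.2 -0.2 2.9 0; 0 0 0 0.5 -0.7 2.9 0; 0 0 0 0.4 -1.3 2.9 0; 0 0 0 0.3 -1.7 2.9 0; 0 0 0 0.2 -2.1 2.9 0; 0 0 0 0.2 -2.5 2.9 0; 0 0 0 0.2 -2.8 2.9 0; 0 0 0 0.3 -3.2 2.9 0; 0 0 0 0.4 -3.6 2.9 0; 0 0 0 0.4 -3.6 2.9 0"

```text
time_s: 3.2
tool_pos: [0.4518, -0.076, 0.1314]
ee_rot: [0.996, 0.09, -0.0, -0.0]
ft_force: [1.1, -2.8, 2.4]
opening: 0.002
grasp_force: 1.3
```

```bash
python3 - <<'E'
from h import *
np.set_printoptions(precision=3,suppress=True)
p=w2m(r.get_obs()['tool_pos']);print(p, r.get_obs()['ft_force'])
for t in np.arange(.9,2,.1): print(round(t,2),100*(fing(t,.04)-p[:2])[::-1])
a=snap('wrist','w2');b=snap('scene','s2')
im=np.hstack([cv2.resize(a['pixels'],(400,300)),cv2.resize(b['pixels'][100:310,60:340],(400,300),interpolation=cv2.INTER_CUBIC)])
cv2.imwrite('pics/v2.png',cv2.cvtColor(im,cv2.COLOR_RGB2BGR))
E
```

```text
[-0.013 -0.13   0.131] [ 1.111 -2.77   2.375]
0.9 [-0.078  0.402]
1.0 [ 0.054 -0.061]
1.1 [ 0.247 -0.518]
1.2 [ 0.501 -0.958]
1.3 [ 0.817 -1.374]
1.4 [ 1.19  -1.754]
1.5 [ 1.617 -2.09 ]
1.6 [ 2.092 -2.373]
1.7 [ 2.607 -2.596]
1.8 [ 2.994 -2.761]
1.9 [ 3.278 -2.907]
```

View pics/v2.png

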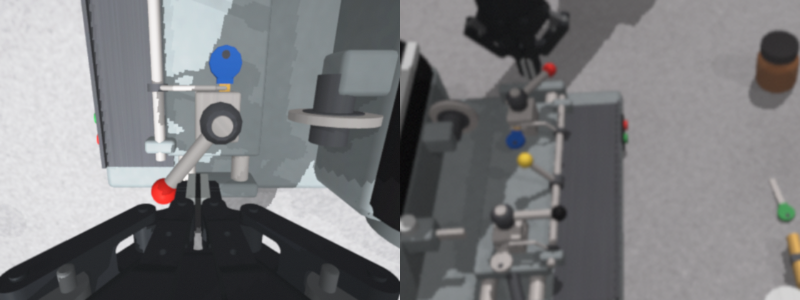

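The lever has swung: in the wrist view the ball is at (163,190) and the hub at (220,122), with the finger behind the bar. I'll keep pushing.

Request:
apply_moves:
  motion: "0 0 0 0.2 -0.4 0 0; 0 0 0 0.5 -0.9 0 0; 0 0 0 0.8 -1.3 0 0; 0 0 0 1.2 -1.7 0 0; 0 0 0 1.6 -2 0 0; 0 0 0 1.9 -2.2 0 0; 0 0 0 2.2 -2.4 0 0; 0 0 0 2.5 -2.6 0 0; 0 0 0 2.8 -2.7 0 0; 0 0 0 3 -2.8 0 0; 0 0 0 3 -2.8 0 0"

```text
time_s: 4.22
tool_pos: [0.4752, -0.0435, 0.1307]
ee_rot: [0.996, 0.089, -0.002, -0.0]
ft_force: [-2.1, -2.9, -1.0]
opening: -0.0
grasp_force: 1.8
```

```bash
python3 - <<'E'
from h import *
np.set_printoptions(precision=3,suppress=True)
p=w2m(r.get_obs()['tool_pos']);print(p, r.get_obs()['ft_force'])
for t in np.arange(1.5,2,.1): print(round(t,2),100*(fing(t,.04)-p[:2])[::-1])
a=snap('wrist','w3');b=snap('scene','s3')
im=np.hstack([cv2.resize(a['pixels'],(400,300)),cv2.resize(b['pixels'][100:310,60:340],(400,300),interpolation=cv2.INTER_CUBIC)])
cv2.imwrite('pics/v3.png',cv2.cvtColor(im,cv2.COLOR_RGB2BGR))
E
```

```text
[-0.041 -0.101  0.131] [-2.094 -2.923 -1.004]
1.5 [-1.258  0.686]
1.6 [-0.783  0.403]
1.7 [-0.269  0.18 ]
1.8 [0.119 0.015]
1.9 [ 0.403 -0.131]
```

View pics/v3.png

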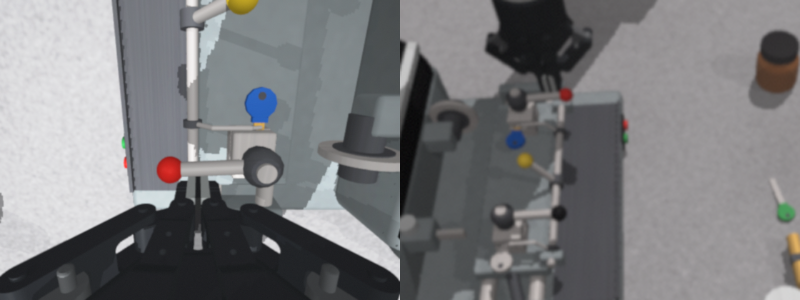

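In the wrist view the lever is almost straight at the operator, with the ball at (169,169) and the hub at (263,167). The force is only about 3 N, so I'll push towards +y until it rises at the stop.

Request:
apply_moves:
  motion: "0 0 0 0.2 0 0 0; 0 0 0 0.4 0 0 0; 0 0 0 0.6 0 0 0; 0 0 0 0.6 0 0 0; 0 0 0 0.6 0 0 0"

```text
time_s: 4.73
tool_pos: [0.4775, -0.0429, 0.1305]
ee_rot: [0.996, 0.089, -0.005, -0.0]
ft_force: [-13.2, -2.9, 6.0]
opening: -0.003
grasp_force: 7.0
```

Request:
apply_moves:
  motion: "0 0 0 0.2 0 0 0; 0 0 0 0.4 0 0 0; 0 0 0 0.4 0 0 0; 0 0 0 0.4 0 0 0"

```text
time_s: 5.07
tool_pos: [0.4778, -0.0429, 0.1303]
ee_rot: [0.996, 0.089, -0.008, 0.0]
ft_force: [-23.6, -4.4, 15.6]
opening: 0.003
grasp_force: 11.8
```

```bash
python3 - <<'E'
from h import *
np.set_printoptions(precision=3,suppress=True)
p=w2m(r.get_obs()['tool_pos']);print(p, r.get_obs()['ft_force'])
a=snap('top','t4')
hsv=cv2.cvtColor(a['pixels'],cv2.COLOR_RGB2HSV)
m=cv2.inRange(hsv,(0,150,60),(8,255,255)); n,l,s,c=cv2.connectedComponentsWithStats(m)
o=-a['R'].T@a['t']
for i in range(1,n):
    if 300<c[i][0]<450 and s[i][4]>8:
        d=a['R'].T@np.linalg.solve(a['intrinsics'],[*c[i],1]);q=w2m(o+d*(.13-o[2])/d[2]); print(c[i],s[i][4],q,np.arctan2(-q[0],-(q[1]+.085))+np.pi/18)
E
```

```text
[-0.041 -0.098  0.13 ] [-23.617  -4.436  15.563]
[329.887  90.708] 432 [-0.102  0.191  0.13 ] 2.963585960537735
[384.171 235.743] 35 [-0.059 -0.081  0.13 ] 1.8096839304797256
[345.  265.5] 16 [-0.136 -0.119  0.13 ] 1.501153196752499
```

The lever is at its stop: 24 N with no further travel, and a measured angle of about 1.8. Next I'll back off, raise the tool and move to the hood side of the yellow ball.

Request:
apply_moves:
  motion: "0 0 0 -1 0 0 0; 0 0 0 -2.5 0 0 0; 0 0 0 -2.5 0 -3.5 0; 0 0 0 -2.5 0 -7 0; 0 0 0 -2.5 0 -9 0; 0 0 0 1 2 -9 0; 0 0 0 4 4 -9 0; 0 0 0 7 6 -9 0; 0 0 0 9.5 6.1 -9 0; 0 0 0 10.5 6.1 -9 0; 0 0 0 10.5 6.1 -9 0"

```text
time_s: 6.03
tool_pos: [0.603, -0.0816, 0.2209]
ee_rot: [0.996, 0.09, 0.001, -0.001]
ft_force: [-0.4, 1.6, -0.7]
opening: 0.0
grasp_force: 0.0
```

```bash
python3 - <<'E'
from h import *
np.set_printoptions(precision=3,suppress=True)
p=w2m(r.get_obs()['tool_pos']);print(p, r.get_obs()['ft_force'],delta([.020,.012,.128]))
a=snap('wrist','w5');b=snap('scene','s5')
im=np.hstack([cv2.resize(a['pixels'],(400,300)),cv2.resize(b['pixels'][100:310,60:340],(400,300),interpolation=cv2.INTER_CUBIC)])
cv2.imwrite('pics/v5.png',cv2.cvtColor(im,cv2.COLOR_RGB2BGR))
E
```

```text
[0.019 0.018 0.221] [-0.446  1.602 -0.724] (array([-0.001, -0.002,  0.002]), array([-0.646,  0.094,  9.293]))
```

View pics/v5.png

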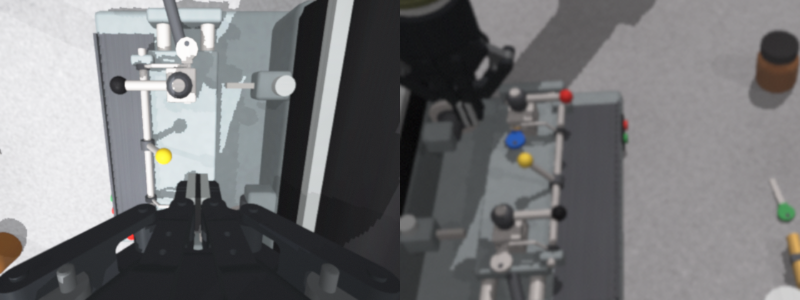

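The red lever now points straight at the operator, with its ball at (565,97) in the scene panel. The finger is on the hood side of the yellow ball, which is at (163,157) in the wrist panel. I'll lower it and push towards the operator.

Request:
apply_moves:
  motion: "0 0 0 -0.6 0.1 3.5 0; 0 0 0 -0.6 0.1 7 0; 0 0 0 -0.6 0.1 9.2 0; 0 0 0 -0.6 0.1 9.2 0; 0 0 0 -0.6 -1 9.2 0; 0 0 0 -0.6 -2 9.2 0; 0 0 0 -0.6 -3 9.2 0; 0 0 0 -0.6 -4 9.2 0; 0 0 0 -0.6 -5 9.2 0; 0 0 0 -0.6 -6 9.2 0; 0 0 0 -0.6 -7 9.2 0; 0 0 0 -0.6 -7.2 9.2 0"

```text
time_s: 7.13
tool_pos: [0.5813, -0.0108, 0.1293]
ee_rot: [0.996, 0.091, -0.0, -0.0]
ft_force: [0.4, -1.5, -0.1]
opening: 0.001
grasp_force: 0.8
```

```bash
python3 - <<'E'
from h import *
np.set_printoptions(precision=3,suppress=True)
p=w2m(r.get_obs()['tool_pos']);print(p, r.get_obs()['ft_force'])
a=snap('wrist','w6');b=snap('scene','s6')
im=np.hstack([cv2.resize(a['pixels'],(400,300)),cv2.resize(b['pixels'][100:310,60:340],(400,300),interpolation=cv2.INTER_CUBIC)])
cv2.imwrite('pics/v6.png',cv2.cvtColor(im,cv2.COLOR_RGB2BGR))
hsv=cv2.cvtColor(b['pixels'],cv2.COLOR_RGB2HSV)
m=cv2.inRange(hsv,(20,120,80),(35,255,255)); n,l,s,c=cv2.connectedComponentsWithStats(m)
for i in range(1,n):
    if c[i][0]<260 and c[i][1]>100 and s[i][4]>8:
        v,u=np.nonzero(l==i);P=np.array([world(b,x,y) for x,y in zip(u,v)]);print(c[i],s[i][4],w2m(np.median(P,0)))
E
```

```text
[-0.054  0.009  0.129] [ 0.447 -1.536 -0.061]
[183.081 210.256] 86 [-0.077  0.018  0.135]
```

View pics/v6.png

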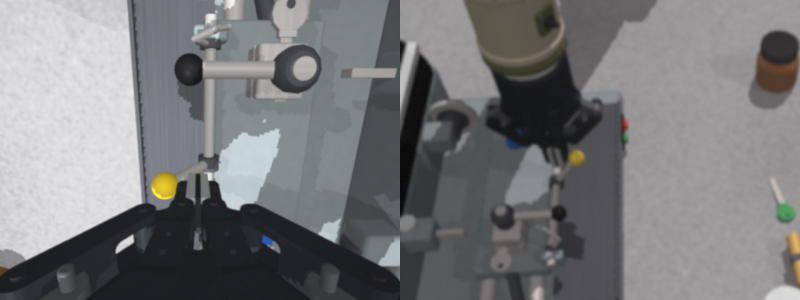

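The yellow ball is at (163,185) in the wrist panel. It measures x = -77 mm, z ≈ 130 mm, about 0.6 rad past vertical as planned. I'll push a little further, then press down from above.

Request:
apply_moves:
  motion: "0 0 0 0.3 -0.6 0 0; 0 0 0 0.3 -1.1 0 0; 0 0 0 0.3 -0.6 -1 0; 0 0 0 0.3 -0.6 -4 0; 0 0 0 0.3 -2.5 -4 0; 0 0 0 0.3 -4.1 -4 0; 0 0 0 0.3 -4.1 -2 0; 0 0 0 0.3 -4.2 -0.8 0; 0 0 0 0.3 -4.3 0 0; 0 0 0 0.3 -4.4 0.7 0; 0 0 0 0.3 -4.5 1.3 0; 0 0 0 0.3 -4.6 1.7 0"

```text
time_s: 8.23
tool_pos: [0.5759, 0.0434, 0.1138]
ee_rot: [0.996, 0.094, 0.001, -0.005]
ft_force: [-10.5, 35.2, 14.9]
opening: -0.0
grasp_force: 19.4
```

Request:
apply_moves:
  motion: "0 0 0 0 0 0.3 0; 0 0 0 0 0 0.6 0; 0 0 0 0 0 0.6 0; 0 0 0 0 0 0.6 0"

```text
time_s: 8.57
tool_pos: [0.5754, 0.0453, 0.1075]
ee_rot: [0.995, 0.095, 0.0, -0.006]
ft_force: [-9.1, 39.2, 9.9]
opening: 0.001
grasp_force: 20.2
```

```bash
python3 - <<'E'
from h import *
np.set_printoptions(precision=3,suppress=True)
p=w2m(r.get_obs()['tool_pos']);print(p, r.get_obs()['ft_force'])
a=snap('wrist','w7');b=snap('scene','s7')
im=np.hstack([cv2.resize(a['pixels'],(400,300)),cv2.resize(b['pixels'][100:310,60:340],(400,300),interpolation=cv2.INTER_CUBIC)])
cv2.imwrite('pics/v7.png',cv2.cvtColor(im,cv2.COLOR_RGB2BGR))
hsv=cv2.cvtColor(b['pixels'],cv2.COLOR_RGB2HSV)
m=cv2.inRange(hsv,(20,120,80),(35,255,255)); n,l,s,c=cv2.connectedComponentsWithStats(m)
for i in range(1,n):
    if c[i][0]<260 and c[i][1]>100 and s[i][4]>4:
        v,u=np.nonzero(l==i);P=np.array([world(b,x,y) for x,y in zip(u,v)]);print(c[i],s[i][4],w2m(np.median(P,0)))
E
```

```text
[-0.111  0.014  0.107] [-9.11  39.235  9.885]
[198.054 222.378] 37 [-0.097  0.022  0.102]
```

View pics/v7.png

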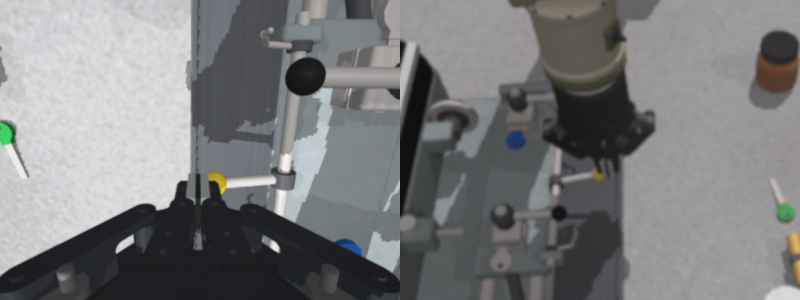

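The finger slipped off the operator's side of the ball, which is at (217,183) in the wrist panel. The arm is already nearly level. I'll release outward first, lift, and press once more from straight above the arm.

Request:
apply_moves:
  motion: "0 0 0 0 -1 0 0; 0 0 0 0 -2.5 0 0; 0 0 0 0 -2.5 -2 0; 0 0 0 0 -2.5 -4 0; 0 0 0 0 -1 -4 0; 0 0 0 0 1 -4 0; 0 0 0 0 1 -4 0; 0 0 0 0 1 -4 0"

```text
time_s: 9.33
tool_pos: [0.5787, 0.021, 0.1469]
ee_rot: [0.996, 0.088, 0.0, 0.0]
ft_force: [0.1, 1.6, -0.5]
opening: 0.001
grasp_force: 0.0
```

```bash
python3 - <<'E'
from h import *
np.set_printoptions(precision=3,suppress=True)
p=w2m(r.get_obs()['tool_pos']);print(p, r.get_obs()['ft_force'])
b=snap('scene','s8')
hsv=cv2.cvtColor(b['pixels'],cv2.COLOR_RGB2HSV)
m=cv2.inRange(hsv,(20,120,80),(35,255,255)); n,l,s,c=cv2.connectedComponentsWithStats(m)
for i in range(1,n):
    if c[i][0]<260 and c[i][1]>100 and s[i][4]>4:
        v,u=np.nonzero(l==i);P=np.array([world(b,x,y) for x,y in zip(u,v)]);print(c[i],s[i][4],w2m(np.median(P,0)),P[:,2].max())
for t in (1.7,1.8,1.9,2.0): print(t,proj(b,m2w([-.046-.055*np.sin(t-.55),.012,.085+.055*np.cos(t-.55)])))
E
```

```text
[-0.086  0.013  0.147] [ 0.098  1.598 -0.477]
[199.679 220.897] 78 [-0.1    0.018  0.101] 0.7799821346765479
1.7 [197.081 216.417]
1.8 [198.636 218.08 ]
1.9 [199.882 219.802]
2.0 [200.814 221.566]
```

The yellow ball's position gives a gauge angle of about 1.95. I'll press once from above to make sure.

Request:
apply_moves:
  motion: "0 0 0 0 -0.8 1.5 0; 0 0 0 0 -0.8 3 0; 0 0 0 0 -0.8 3.7 0; 0 0 0 0 -0.8 4 0; 0 0 0 0 -0.8 4.3 0; 0 0 0 0 -0.8 4.3 0"

```text
time_s: 9.88
tool_pos: [0.5768, 0.032, 0.107]
ee_rot: [0.996, 0.09, 0.0, -0.001]
ft_force: [-13.4, 2.9, 45.9]
opening: 0.001
grasp_force: 22.7
```

Pressed with 46 N against the stop. Next I'll lift straight up, clear the machine and check.

Request:
apply_moves:
  motion: "0 0 0 0 0 -1.5 0; 0 0 0 0 0 -5 0; 0 0 0 0 0 -9 0; 0 0 0 0 0 -13 0; 0 0 0 0 -3 -15 0; 0 0 0 0 -6 -15 0; 0 0 0 0 -9 -15 0; 0 0 0 0 -12 -15 0; 0 0 0 0 -15 -15 0; 0 0 0 0 -15 -15 0; 0 0 0 0 -15 -15 0"

```text
time_s: 10.8
tool_pos: [0.5495, 0.1803, 0.2534]
ee_rot: [0.996, 0.091, -0.0, -0.0]
ft_force: [-0.0, -0.9, 0.1]
opening: -0.003
grasp_force: 0.0
```

```bash
python3 - <<'E'
from h import *
np.set_printoptions(precision=3,suppress=True)
b=snap('scene','s9');a=snap('top','t9')
def blobs(c,lo,hi,h):
    m=cv2.inRange(cv2.cvtColor(c['pixels'],cv2.COLOR_RGB2HSV),lo,hi);n,l,s,q=cv2.connectedComponentsWithStats(m)
    o=-c['R'].T@c['t']
    for i in range(1,n):
        d=c['R'].T@np.linalg.solve(c['intrinsics'],[*q[i],1]);p=w2m(o+d*(h-o[2])/d[2])
        if -.13<p[0]<.05 and abs(p[1])<.13 and s[i][4]>10: print(q[i],s[i][4],p)
for c in (a,b):
    print('red');blobs(c,(0,150,60),(8,255,255),.13);print('yel');blobs(c,(20,120,80),(35,255,255),.092);print('blue');blobs(c,(100,120,40),(130,255,255),.1)
print('blue0');blobs(dict(np.load('pics/top.npz')),(100,120,40),(130,255,255),.1);print(r.get_obs()['ft_force'])
im=np.hstack([cv2.resize(a['pixels'],(400,300)),cv2.resize(b['pixels'][100:310,60:340],(400,300),interpolation=cv2.INTER_CUBIC)])
cv2.imwrite('pics/v9.png',cv2.cvtColor(im,cv2.COLOR_RGB2BGR))
E
```

```text
red
yel
blue
[412.424 211.792] 125 [ 0.006 -0.048  0.1  ]
red
[175.481 167.288] 52 [-0.059 -0.082  0.13 ]
yel
[200.325 222.525] 80 [-0.1    0.014  0.092]
blue
[140.295 197.566] 122 [ 0.006 -0.042  0.1  ]
blue0
[412.356 211.644] 132 [ 0.006 -0.047  0.1  ]
[ 0.     0.346 -0.385]
```

View pics/v9.png

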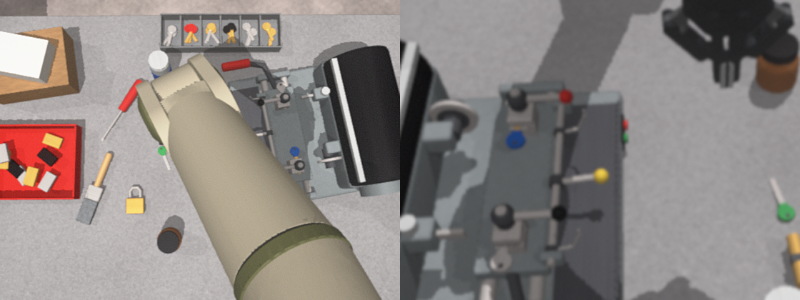

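The red lever is at its stop, the gauge is folded, the blank hasn't moved, the black lever is straight, and the robot is clear of everything.

```bash
python3 -c "
from rig import r
print(r.finish_job())"
```

```text
the job is handed in; nothing more can be done
None
```

I handed the job in after about 11 s of the allowed 51 s. The red-ball lever was at its stop, the yellow-ball gauge arm was folded down to its stop, and the blank was still in place. The hand-in returned no verdict, and I did not measure the jaw's grip on the blank directly.

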